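# Settle the rocking ink stand

### The job

On the scribe's table the long four-footed ink stand sits askew on its pen board, with feet up on the raised ledges, so that it rocks. Turn it where it stands, near the middle of the board, until all four feet rest on the floor of the channel between the two ledges and it stands level, then let go. Do not tip it over, and leave the round three-footed stand and the pot of brushes where they are.

Things in the scene. Friction and masses are not known exactly. Their poses are not given: they have to be found in the camera images.
- handle (a point): Centre of the ink stand's handle, a fin 40 long (x) x 16 mm (y) whose top is 94 mm above the feet's underside; this point is 70 mm above it, on the stand's centre line; z up. Stand: 0.3-0.65 kg, wooden deck 170 (x) x 90 mm, top at 34 mm; round-ended feet 12 mm thick at x +-70, y +-30; fixed inkwells 38 mm wide at x +-52, top at 68. Starts tilted 6 deg, 30-50 deg askew. Half turns are equal.
- board: Fixed brown pen board, 300 (x) x 184 mm (y), origin at the centre of its underside on the table, z up. Its floor is 10 mm above the table. Along each long edge runs a darker ledge 40 mm wide, 6 mm above the floor; between them is a flat channel 104 mm wide, centred, running along x. With all feet on the floor the handle point is 80 mm above this origin.
- round_stand_mid (a point): A bystander: small round pale wooden stand, 90 mm across, on three feet, with a round knob on top, 70 mm high in all; it stands level on the table. This point is on its axis half-way up, 36 mm above the table. Leave it alone.
- brush_pot_mid (a point): A bystander: round copper pot, 72 mm across and 85 mm high, with three brushes standing in it that reach about 190 mm above the table. This point is on its axis, 43 mm above the table. Leave it alone.
Things that resemble listed ones, but are neither listed nor needed, are in the scene too. Leave any purple look-alike of the part that bears handle alone.

How it is judged:
By the outcome, as a careful person would: the job done as asked, in the order asked, and still so for the second after the job is handed in, with the robot touching nothing.
It also fails if it takes over 32 s, if anything falls off the work surface, if the arm or the gripper's body presses on something with over 40 N, if the wrist force passes 120 N, or if a joint passes its speed limit or range.

### The arm

A 6-joint arm with a two-finger parallel gripper is mounted at the origin on the work surface. World frame = base frame: x ahead of the robot, y to its left, z up, the work surface at z = 0. Lengths are in mm, angles in rad, forces in N, time in s.
With the tool pointing down it reaches from about 275 to 1000 mm from the base axis. Payload 8.4 kg.
Tool frame: the origin (TCP) lies between the finger pads; the fingertips stand r.finger_overhang ahead of it and the grasp point (between the pads) is the TCP (r.finger_overhang is the distance from the TCP to the fingertips, in mm); z points along the fingers, y is the line along which they close (so a half turn about z gives the same grasp; the last joint's range is limited). The gripper opens to 85 mm and grips with 20 to 120 N. Pads are 22 mm wide; open, the fingers measure 114 mm over their backs; the gripper's body (76 mm by 85 mm) begins 54 mm behind the grasp point. The pads swing forward as they close: fully open they stand 13 mm farther back than shut.
Start: joints at [1.148, 0.353, 1.633, -0, 1.155, -0.002], TCP at [255.306, 570.48, 250.281] pointing down, gripper open.
Joint ranges: [-2.63, 2.63], [-0.92, 2.1], [0.06, 2.66], [-1.3, 4.44], [0, 2.69], [-3.02, 3.02]. Speed limits (rad/s): [2.22, 2.22, 2.79, 3.14, 3.14, 3.14].

### API

Orientations are given as [roll, pitch, yaw] about the fixed x, y, z axes, in that order (R = Rz(yaw) Ry(pitch) Rx(roll)).
In Python, from rig import r, cams, sign_off gives the robot as it stands.
- The arm moves only by the shell command python3 -m crank 'ROWS' [FORCE]. ROWS is JSON, a list of rows, each a list of 7 numbers: the shift along the tool's x, y, z in m, then the turn, a rotation vector about the tool's x, y, z in rad, then the closure, from 0 (fully open) to 1 (shut). In form: [[dx, dy, dz, ax, ay, az, gripper], ...]. A call has 1 to 5 rows; each row is the pose to reach, as a shift and turn from the pose commanded when the call began, along the tool's axes at that moment; what a row does not reach only later rows make up. A row lasts 1/10 s, in which the tool goes at most 50 mm and 8.59 degrees, less where a joint would pass 70% of its speed; a pose out of reach is approached as far as the arm can. A call with a gripper value outside its range is refused whole. The fingers move at their own pace and stop on an object; FORCE is the grip in N (left out, the last holds). Time passes only in rows, so rows that repeat a pose let the fingers close. It gives the time, the measured TCP pose, the force, the opening and the grip force at its end, in the units of the state.
- r.sense(): the state, without advancing time (a new reading comes with each control period).
- cams.grab_frame(name): name is "scene" or "top"; returns a dict with "image" (400x640x3 uint8, red, green, blue), "fx", "fy", "cx", "cy" (pixels), "position" and "orientation" of the camera in the world. Camera axes: x right, y down, z forward; pixel columns grow to the right and rows downward; lengths in mm; the calibration is good to about 2 mm. A picture is of the moment at which its call begins. There is no depth.
- sign_off(): hands the job in; it is judged then, once.
The state is a dict: "clock": time; "qpos": joint angles; "qvel": joint speeds; "joint_efforts": joint torques, N m; "eef_pos": TCP position; "tcp_rot": TCP orientation; "contact_force": force on the tool from outside, world axes, zero at the start; "wrist_torque": the same for the moment, N m; "opening": opening from 0.0 (shut) to 1.0 (fully open); "grasp_force": force on a finger pad.
Only numpy, scipy, OpenCV 4.12 (cv2) and the standard library are available. Lean on these libraries where they do the work, as an engineer would, in place of code of your own. Each camera call takes 0.05 s, during which the arm holds its last target. There are 200 camera calls.

## Working session

There is one attempt and no reset: what is moved stays moved. The work goes in short steps, Python scripts to look and compute and a shell command to move; the robot and the scene stay as the last step left them, time stands still between calls to the robot, and variables do not carry over. Pictures are saved under pics/ and viewed, at most 10 in all, crops included, and the job is handed in when it is done.

```bash
mkdir -p pics; ls; python3 - <<'E'
from rig import r,cams
import cv2,numpy as np
print(r.sense(), r.finger_overhang)
for n in("top","scene"):
    f=cams.grab_frame(n); cv2.imwrite(f"pics/{n}0.png",f["image"][:,:,::-1]); print(n,{k:v for k,v in f.items() if k!="image"})
E
```

```text
pics
{'clock': 0.0, 'qpos': array([ 1.14759803e+00,  3.53654215e-01,  1.63413140e+00, -4.28970767e-06,
        1.15517978e+00, -2.36121754e-03]), 'qvel': array([-4.56360027e-04,  5.02767115e-04, -6.60794776e-05, -1.18758242e-03,
        5.51376011e-04,  1.05730432e-03]), 'joint_efforts': array([ 7.13644458e-04, -6.05240750e+01, -3.42065191e+01,  1.03116227e-05,
        9.60477220e-03, -1.39178499e-05]), 'eef_pos': array([255.12543537, 570.07349121, 249.55903329]), 'tcp_rot': array([-3.14021990e+00,  6.80769209e-07,  2.72075731e+00]), 'contact_force': array([-0.3226257 , -0.36460221, -0.64573387]), 'wrist_torque': array([-0.00728209,  0.03652315,  0.01520431]), 'grasp_force': 0.0, 'opening': 1.0014988392650628} 19.0
top {'fx': 376.93830107327256, 'fy': 376.93830107327256, 'cx': 317.81313537942776, 'cy': 199.74520135244188, 'position': array([ 402.20034908,   50.01614705, 1015.95652842]), 'orientation': array([-3.08165839, -0.01360338, -1.59346439])}
scene {'fx': 512.4422114733945, 'fy': 512.4422114733945, 'cx': 320.32034452775775, 'cy': 189.24459393452287, 'position': array([1329.87442815, -352.78751849,  805.92718142]), 'orientation': array([-2.21557897, -0.00833632,  1.15636928])}
```

View pics/top0.png

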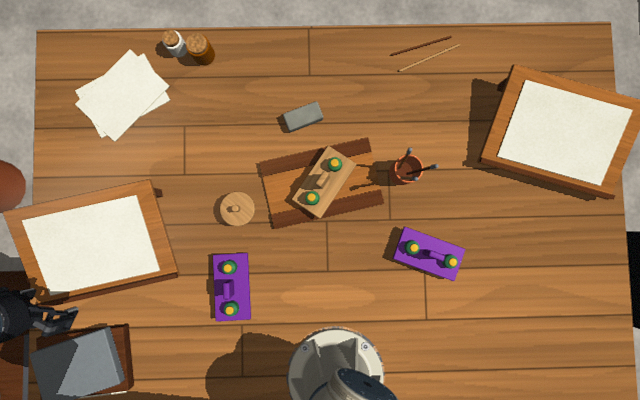

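View pics/scene0.png

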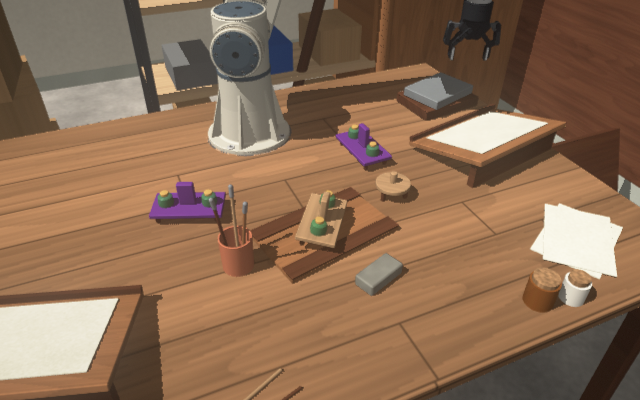

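The top view shows the wooden stand at (323,182) on the board (257–384, 138–228). The round stand is at (235,209) and the brush pot at (407,170). There are purple look-alikes at (231,287) and (429,253). The wooden one sits askew on the board, so it fits the description. I'll confirm with a crop and measure.

```bash
cat > h.py <<'E'
import numpy as np,cv2
from scipy.spatial.transform import Rotation as R
def ray(f,u,v):
    d=R.from_euler('xyz',f["orientation"]).as_matrix()@np.array([(u-f["cx"])/f["fx"],(v-f["cy"])/f["fy"],1.]); return np.array(f["position"]),d
def onz(f,u,v,z):
    p,d=ray(f,u,v); return p+d*(z-p[2])/d[2]
def proj(f,P):
    c=R.from_euler('xyz',f["orientation"]).as_matrix().T@(np.array(P)-f["position"]); return f["cx"]+f["fx"]*c[0]/c[2],f["cy"]+f["fy"]*c[1]/c[2]
def comps(mask,x0,y0,x1,y1,amin):
    m=np.zeros_like(mask);m[y0:y1,x0:x1]=mask[y0:y1,x0:x1]
    n,l,s,c=cv2.connectedComponentsWithStats(m)
    return [(s[i,4],c[i],np.argwhere(l==i)[:,::-1]) for i in range(1,n) if s[i,4]>=amin]
E
python3 - <<'E'
from h import *; from rig import cams
f=cams.grab_frame("top"); s=cams.grab_frame("scene"); I=f["image"]
cv2.imwrite("pics/c1.png",np.vstack([cv2.resize(I[128:238,250:440,::-1],(760,440-140),interpolation=3) ,cv2.resize(s["image"][170:290,190:430,::-1],(760,300),interpolation=3)]))
h=cv2.cvtColor(I,cv2.COLOR_RGB2HSV)
for p in [(285,160),(300,210),(345,150),(330,210),(280,190),(322,182),(335,163),(312,197),(305,205),(250,180)]: print(p,h[p[1],p[0]])
g=cv2.inRange(h,(35,60,20),(95,255,255))
for F,box in((f,(280,140,370,225)),(s,(290,180,350,245))):
    m=cv2.inRange(cv2.cvtColor(F["image"],cv2.COLOR_RGB2HSV),(35,60,20),(95,255,255))
    y=cv2.inRange(cv2.cvtColor(F["image"],cv2.COLOR_RGB2HSV),(18,150,120),(30,255,255))
    for M in(m,y):
        for a,c,_ in comps(M,*box,6): print(a,c,onz(F,*c,78))
E
```

```text
(285, 160) [ 11 172 111]
(300, 210) [ 11 178  70]
(345, 150) [ 11 174 104]
(330, 210) [ 12 182 105]
(280, 190) [ 14 178 185]
(322, 182) [ 17 135 218]
(335, 163) [ 21 197 229]
(312, 197) [ 21 194 229]
(305, 205) [ 17 132 162]
(250, 180) [ 15 157 159]
105 [334.59047619 164.68571429] [545.35058277  -8.09488668  78.        ]
107 [312.3271028  198.05607477] [462.70179378  49.56378339  78.        ]
49 [334.14285714 162.44897959] [551.02656029  -7.11430901  78.        ]
48 [310.9375     196.83333333] [465.83189164  52.96111655  78.        ]
7 [320.71428571 197.        ] [473.97143038  31.35502479  78.        ]
53 [331.39622642 201.11320755] [497.67700161  47.68365298  78.        ]
179 [317.74860335 227.99441341] [570.812064   -18.27650615  78.        ]
```

View pics/c1.png

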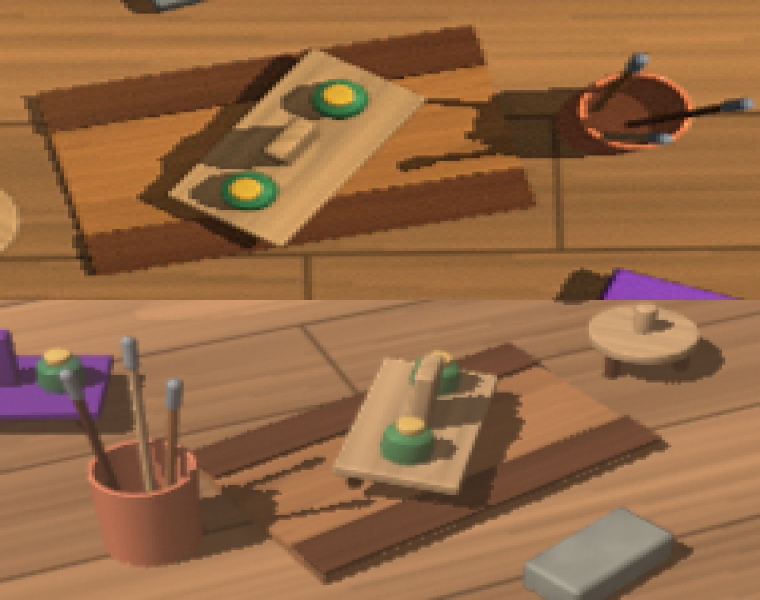

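The crop confirms the wooden stand, its fin at top-view (323,178) and inkwells at (334,163) and (311,197), sits diagonally across both ledges. I triangulate the deck corners across both views and get the board corners from the z=16 plane.

```bash
cat >> h.py <<'E'
def tri(f,a,s,b):
    p,d=ray(f,*a);q,e=ray(s,*b);d/=np.linalg.norm(d);e/=np.linalg.norm(e)
    t=np.linalg.lstsq(np.c_[d,-e],q-p,rcond=None)[0]; A=p+d*t[0];B=q+e*t[1]; return (A+B)/2,np.linalg.norm(A-B)
E
python3 - <<'E'
from h import *; from rig import cams
f=cams.grab_frame("top"); s=cams.grab_frame("scene")
h=cv2.cvtColor(f["image"],cv2.COLOR_RGB2HSV)
m=cv2.inRange(h,(5,140,50),(13,255,125)); c=[onz(f,u,v,16) for u,v in((256.8,163.6),(368.8,137.9),(383.8,203.2),(273,228.1))]
c=np.array(c);print(c.round(0).tolist(),"centre",c.mean(0))
for i in range(4):
    d=c[(i+1)%4]-c[i];print(np.hypot(*d[:2]),np.degrees(np.arctan2(d[1],d[0])))
P=[]
for a,b in(((329.3,146.3),(334.6,246.8)),((356,164.7),(295.8,238)),((321,217.8),(312.2,194)),((292,198.8),(346.9,200))):
    X,e=tri(f,a,s,b);P.append(X);print("deck",X.round(1),round(e,1))
P=np.array(P);print("deck centre",P.mean(0));
L=P[:2].mean(0)-P[2:].mean(0);W=(P[1]+P[2]-P[0]-P[3])/2
n=np.cross(L,W);n/=np.linalg.norm(n);n*=np.sign(n[2]);print("L",L,np.degrees(np.arctan2(L[1],L[0])),"W",W,"n",n,"tilt",np.degrees(np.arccos(n[2])),"handle",P.mean(0)+36*n)
y=[(334.14,162.45),(310.94,196.83)]
for a in y:
  print("ink",onz(f,*a,80))
hw=cv2.resize(f["image"][150:215,290:360,::-1],(560,520),interpolation=2); cv2.imwrite("pics/c2.png",hw)
E
```

```text
[[562.0, 196.0, 16.0], [625.0, -106.0, 16.0], [449.0, -140.0, 16.0], [389.0, 155.0, 16.0]] centre [506.43826365  26.11737212  16.        ]
308.0128619108794 -78.10939657354747
179.98903814701845 -168.91793970924223
301.44214649107175 101.36061728812314
177.22895368844962 13.198003706520481
deck [601.1   5.1  40.4] 6.3
deck [549.6 -63.5  47.7] 4.3
deck [414.8  31.4  45.1] 6.7
deck [464.9 103.5  40.3] 2.7
deck centre [507.61658207  19.10863258  43.34673845]
L [135.54032992 -96.66508646   1.32474633] -35.495827645727886 W [-50.83170338 -70.31990962   6.04110596] n [0.03389485 0.06119707 0.99755003] tilt 4.011501190416007 handle [508.83679671  21.31172709  79.25853944]
ink [550.70679134  -6.985267    80.        ]
ink [465.70438628  52.94843939  80.        ]
```

View pics/c2.png

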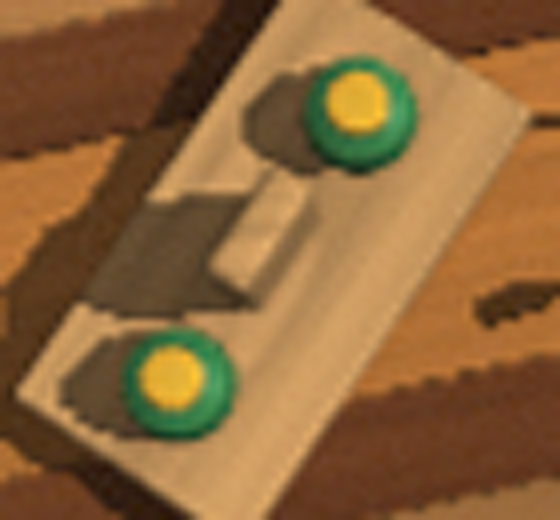

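The fin centre is at about (508,22) with the stand's yaw near −35°, and the board axis lies at about −78°. That calls for a turn of about −43° about world z. I'm moving over the handle at the current height first.

```bash
python3 -m crank '[[-0.036,-0.032,0,0,0,0,0],[-0.072,-0.064,0,0,0,0,0],[-0.108,-0.096,0,0,0,0,0],[-0.144,-0.128,0,0,0,0,0],[-0.18,-0.16,0,0,0,0,0]]' 60
python3 -m crank '[[-0.036,-0.032,0,0,0,0,0],[-0.072,-0.064,0,0,0,0,0],[-0.108,-0.096,0,0,0,0,0],[-0.144,-0.128,0,0,0,0,0],[-0.18,-0.16,0,0,0,0,0]]'
python3 -m crank '[[-0.03,-0.025,0,0,0,0.05,0],[-0.06,-0.05,0,0,0,0.1,0],[-0.095,-0.077,0,0,0,0.194,0],[-0.095,-0.077,0,0,0,0.194,0],[-0.095,-0.077,0,0,0,0.194,0]]'
python3 - <<'E'
from h import *; from rig import r,cams
s=r.sense();f=cams.grab_frame("top")
print(s["clock"],s["eef_pos"],np.degrees(s["tcp_rot"]))
a=onz(f,334.14,162.45,83.6);b=onz(f,310.94,196.83,83.6);print((a+b)/2, "fin", onz(f,322.5,179.4,109.5))
p=onz(f,408,172,85);print("pot",p)
E
```

```text
clock: 0.8
eef_pos: [354.6, 349.2, 250.4]
tcp_rot: [3.141, 0.0, 2.721]
contact_force: [0.4, -0.3, 0.1]
opening: 1.001
grasp_force: 0.0
clock: 1.3
eef_pos: [453.7, 129.5, 250.6]
tcp_rot: [3.141, 0.001, 2.721]
contact_force: [0.8, 0.3, 0.1]
opening: 0.995
grasp_force: 0.0
clock: 1.8
eef_pos: [508.5, 21.5, 250.1]
tcp_rot: [-3.142, -0.001, 2.525]
contact_force: [-0.2, 0.1, 0.1]
opening: 1.001
grasp_force: 0.0
1.8 [508.48861992  21.45468639 250.10690557] [-1.79995066e+02 -3.19402925e-02  1.44667759e+02]
[507.79785741  23.08557011  83.6       ] fin [505.31912513  24.00863129 109.5       ]
pot [ 522.14499695 -190.3401248    85.        ]
```

```bash
python3 -m crank '[[0,0.001,0.045,0,0,0,0],[0,0.001,0.09,0,0,0,0],[0,0.001,0.13,0,0,0,0],[0,0.001,0.155,0,0,0,0],[0,0.001,0.163,0,0,0,0]]'
python3 -m crank '[[0,0,0,0,0,0,0.4],[0,0,0,0,0,0,0.6],[0,0,0,0,0,0,0.8],[0,0,0,0,0,0,1],[0,0,0,0,0,0,1]]' 60
python3 -m crank '[[0,0,0,0,0,0,1],[0,0,0,0,0,0,1],[0,0,0,0,0,0,1],[0,0,0,0,0,0,1],[0,0,0,0,0,0,1]]'
python3 - <<'E'
from h import *; from rig import cams
f=cams.grab_frame("top"); s=cams.grab_frame("scene")
cv2.imwrite("pics/g1.png",np.hstack([cv2.resize(f["image"][128:238,260:370,::-1],(400,400),interpolation=2),cv2.resize(s["image"][150:270,260:380,::-1],(400,400),interpolation=2)]))
E
```

```text
clock: 2.35
eef_pos: [506.7, 24.3, 84.9]
tcp_rot: [-3.139, -0.004, 2.529]
contact_force: [0.3, 0.2, 0.6]
opening: 0.999
grasp_force: 0.0
clock: 2.85
eef_pos: [509.6, 22.5, 88.4]
tcp_rot: [-3.141, 0.002, 2.528]
contact_force: [1.3, -1.7, 3.1]
opening: 0.18
grasp_force: 58.1
clock: 3.35
eef_pos: [509.9, 23.5, 88.4]
tcp_rot: [3.14, 0.001, 2.525]
contact_force: [0.7, 2.9, 5.5]
opening: 0.183
grasp_force: 58.6
```

View pics/g1.png

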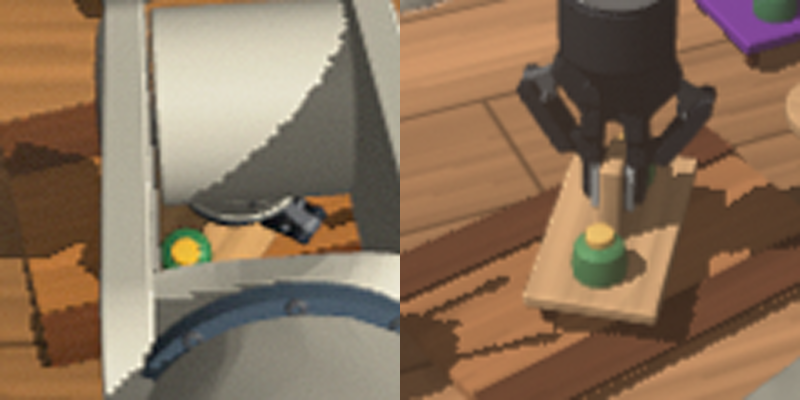

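The handle is gripped (opening 0.183, about 15.6 mm). Next I lift about 14 mm, then turn.

```bash
python3 -m crank '[[0,0,-0.005,0,0,0,1],[0,0,-0.01,0,0,0,1],[0,0,-0.014,0,0,0,1],[0,0,-0.014,0,0,0,1],[0,0,-0.014,0,0,0,1]]'
python3 -m crank '[[0.001,0,0,0,0,0.08,1],[0.002,0,0,0,0,0.17,1],[0.003,0,0,0,0,0.26,1],[0.004,0,0,0,0,0.35,1],[0.0045,0,0,0,0,0.44,1]]'
python3 -m crank '[[0,0,0,0,0,0.1,1],[0,0,0,0,0,0.2,1],[0,0,0,0,0,0.28,1],[0,0,0,0,0,0.31,1],[0,0,0,0,0,0.31,1]]'
python3 - <<'E'
from h import *; from rig import cams,r
f=cams.grab_frame("top"); s=cams.grab_frame("scene");t=r.sense();print(t["eef_pos"],np.degrees(t["tcp_rot"]),t["contact_force"])
cv2.imwrite("pics/g2.png",np.hstack([cv2.resize(f["image"][128:238,250:390,::-1],(380,300),interpolation=2),cv2.resize(s["image"][150:290,240:400,::-1],(420,300),interpolation=2)]))
E
```

```text
clock: 3.95
eef_pos: [508.9, 23.0, 101.3]
tcp_rot: [3.142, 0.0, 2.527]
contact_force: [-0.4, 0.5, -5.7]
opening: 0.18
grasp_force: 58.5
clock: 4.45
eef_pos: [505.0, 25.7, 101.0]
tcp_rot: [-3.141, -0.0, 2.083]
contact_force: [0.8, -0.0, -6.3]
opening: 0.178
grasp_force: 58.5
clock: 4.95
eef_pos: [505.2, 25.6, 101.1]
tcp_rot: [-3.141, -0.0, 1.778]
contact_force: [-0.2, -0.4, -5.7]
opening: 0.182
grasp_force: 58.5
[505.23336302  25.63483643 101.1698915 ] [-1.79984220e+02 -1.00032431e-03  1.01903556e+02] [ 0.11345826 -0.55621886 -6.01332816]
```

View pics/g2.png

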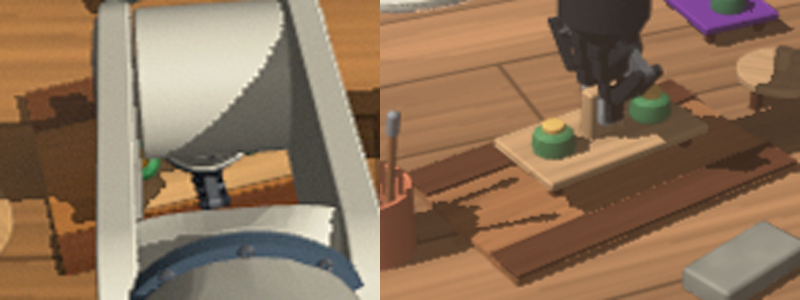

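The stand is lifted, aligned with the channel and level. I'll lower it until contact.

```bash
python3 -m crank '[[0,0,0.006,0,0,0,1],[0,0,0.012,0,0,0,1],[0,0,0.014,0,0,0,1],[0,0,0.014,0,0,0,1]]'
python3 -m crank '[[0,0,0.001,0,0,0,1],[0,0,0.002,0,0,0,1],[0,0,0.002,0,0,0,1]]'
```

```text
clock: 5.45
eef_pos: [504.9, 25.6, 86.6]
tcp_rot: [-3.14, -0.0, 1.777]
contact_force: [-0.2, -1.0, -5.4]
opening: 0.179
grasp_force: 58.4
clock: 5.75
eef_pos: [505.4, 25.6, 85.3]
tcp_rot: [3.142, 0.0, 1.777]
contact_force: [-0.2, -0.4, -6.4]
opening: 0.181
grasp_force: 58.4
```

```bash
python3 -m crank '[[0,0,0.001,0,0,0,1],[0,0,0.002,0,0,0,1],[0,0,0.002,0,0,0,1]]'
python3 -m crank '[[0,0,0.001,0,0,0,1],[0,0,0.001,0,0,0,1]]'
```

```text
clock: 6.05
eef_pos: [505.5, 25.6, 83.3]
tcp_rot: [3.141, 0.0, 1.777]
contact_force: [-0.4, -1.4, -3.6]
opening: 0.18
grasp_force: 58.9
clock: 6.25
eef_pos: [505.6, 25.5, 82.7]
tcp_rot: [3.141, 0.0, 1.777]
contact_force: [-1.5, -3.1, 2.6]
opening: 0.184
grasp_force: 59.9
```

It's in contact with the floor. Ease the grip, settle, open and back away.

```bash
python3 -m crank '[[0,0,0.0005,0,0,0,1],[0,0,0.001,0,0,0,1],[0,0,0.001,0,0,0,1]]' 20
python3 -m crank '[[0,0,0,0,0,0,0.7],[0,0,0,0,0,0,0.5],[0,0,0,0,0,0,0.2],[0,0,0,0,0,0,0],[0,0,0,0,0,0,0]]'
python3 -m crank '[[0,0,-0.01,0,0,0,0],[0,0,-0.04,0,0,0,0],[0,0,-0.08,0,0,0,0],[0,0,-0.12,0,0,0,0],[0,0,-0.16,0,0,0,0]]'
python3 -m crank '[[-0.01,0.0,-0.03,0,0,0,0],[0.03,0,-0.03,0,0,0,0],[0.08,0,-0.03,0,0,0,0],[0.13,0,-0.03,0,0,0,0],[0.18,0,-0.03,0,0,0,0]]'
python3 -m crank '[[0.045,0,0,0,0,0,0],[0.09,0,0,0,0,0,0],[0.13,0,0,0,0,0,0],[0.15,0,0,0,0,0,0],[0.15,0,0,0,0,0,0]]'
python3 - <<'E'
from h import *; from rig import cams,r
f=cams.grab_frame("top"); s=cams.grab_frame("scene")
cv2.imwrite("pics/g3.png",np.hstack([cv2.resize(f["image"][118:248,220:440,::-1],(400,300),interpolation=2),cv2.resize(s["image"][150:290,220:410,::-1],(400,300),interpolation=2)]))
y=cv2.inRange(cv2.cvtColor(f["image"],cv2.COLOR_RGB2HSV),(18,150,120),(30,255,255))
K=[onz(f,*c,78) for a,c,_ in comps(y,260,140,385,225,20)];print(K)
if len(K)==2: d=K[0]-K[1];print((K[0]+K[1])/2,np.degrees(np.arctan2(d[1],d[0])))
E
```

```text
clock: 6.55
eef_pos: [505.7, 25.4, 82.4]
tcp_rot: [3.141, 0.0, 1.777]
contact_force: [-4.2, -6.6, 14.2]
opening: 0.18
grasp_force: 61.5
clock: 7.05
eef_pos: [505.3, 25.7, 81.2]
tcp_rot: [-3.141, -0.0, 1.777]
contact_force: [-0.3, -0.3, -0.7]
opening: 0.958
grasp_force: 0.0
clock: 7.55
eef_pos: [505.0, 25.7, 243.6]
tcp_rot: [3.141, 0.0, 1.777]
contact_force: [0.3, -0.5, 0.0]
opening: 1.003
grasp_force: 0.0
clock: 8.05
eef_pos: [467.9, 203.3, 272.3]
tcp_rot: [3.14, -0.0, 1.776]
contact_force: [1.0, 0.2, -0.6]
opening: 1.001
grasp_force: 0.0
clock: 8.55
eef_pos: [437.0, 351.1, 271.8]
tcp_rot: [3.141, -0.001, 1.78]
contact_force: [1.1, -0.2, -0.5]
opening: 1.001
grasp_force: 0.0
[array([515.45245147, -24.40903051,  78.        ]), array([494.04718763,  76.96106173,  78.        ])]
[504.74981955  26.27601561  78.        ] -78.07660413769166
```

View pics/g3.png

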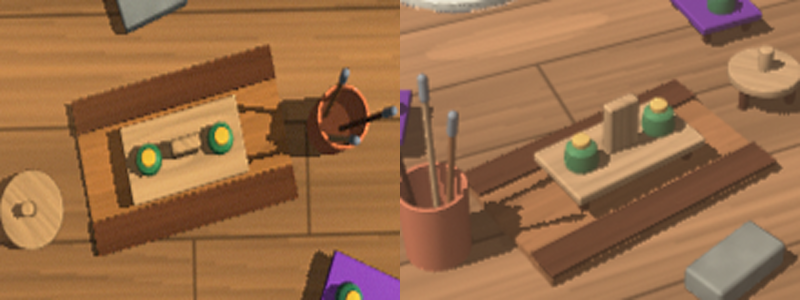

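The stand sits centred in the channel, with inkwells at crop (148,158) and (221,138). It is parallel to the ledges at yaw −78.1° and looks level. The round stand and pot haven't moved.

```bash
python3 -c "
from rig import sign_off
print(sign_off())"
```

```text
the job is handed in; nothing more can be done
None
```

The job is handed in: the ink stand was lifted slightly and turned about 43° near the middle of the board, and in the last pictures it sits in the channel parallel to the ledges, looks level, and the gripper is clear of it, with the round stand and brush pot where they were (clock about 8.6 s of 32 s).

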